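# Sort leaf spring brackets and file the sound ones on the hook carousel

### The arm

A 6-joint arm with a two-finger parallel gripper is mounted at the origin on the work surface. World frame = base frame: x ahead of the robot, y to its left, z up, the work surface at z = 0. Lengths are in mm, angles in degrees, forces in N, time in s.
With the tool pointing down it reaches from about 325 to 900 mm from the base axis. Payload 6.1 kg.
Tool frame: the origin (TCP) lies midway between the tips of the shut fingers; the grasp point (between the pads) lies 19 mm behind it (ctrl.grip_point_offset is the distance from the TCP to the grasp point, in mm); z points along the fingers, y is the line along which they close (so a half turn about z gives the same grasp; the last joint's range is limited). The gripper opens to 87 mm and grips with 3 to 60 N. Pads are 19 mm wide; open, the fingers measure 117 mm over their backs; the gripper's body (75 mm by 190 mm) begins 51 mm behind the grasp point.
Start: joints at [-76.037, 12.628, 87.462, -0, 79.91, -7.225], TCP at [225.886, -582.745, 222.538] pointing down, gripper open.
Joint ranges: [-170.65, 170.65], [-52.31, 119.04], [5.05, 147.46], [-71.25, 251.25], [11.57, 151.72], [-153.62, 153.62]. Speed limits (degrees/s): [147.25, 147.25, 172.46, 180, 180, 180].

### API

Orientations are given as a 3x3 rotation matrix whose columns are the frame's x, y, z axes.
In Python, from station import read_state, imaging, finish_job, finder, ctrl gives the robot as it stands. The module is installed in compiled form; this text tells all that it offers.
- The arm moves only by the tool servo_tool, never from a script. Its argument "moves" is a list of rows, each a list of 3 entries, a list of its own where there are three numbers: the finger opening in cm, from 0 to 8.7, then the shift along the tool's x, y, z in cm, then the turn about the tool's z in degrees. A call has 1 to 20 rows; each row is the pose to reach, as a shift and turn from the pose commanded when the call began, along the tool's axes at that moment; what a row does not reach only later rows make up. A row lasts 1/12 s, in which the tool goes at most 41.7 mm and 7.16 degrees, less where a joint would pass 70% of its speed; a pose out of reach is approached as far as the arm can. A call with a gripper value outside its range is refused whole. The fingers move at their own pace and stop on an object; "newtons" is the grip in N (left out, the last holds). Time passes only in rows, so rows that repeat a pose let the fingers close. It gives the time, the measured TCP pose, the force, the opening and the grip force at its end, in the units of the state.
- read_state(): the state, without advancing time (a new reading comes with each control period).
- imaging.get_image(name): name is "scene" or "top"; returns a dict with "pixels" (384x512x3 uint8, blue, green, red), "depth" (384x512 float32, mm along the optical axis (not along the pixel's ray), 0 where there is no reading), "K" (3x3 intrinsics, pixels), "world_to_cam" (4x4, takes a point from world to camera coordinates). Camera axes: x right, y up, looking along -z (the intrinsics and any distortion apply to the point x, -y, -z); pixel columns grow to the right and rows downward; lengths in mm; the calibration is good to about 2 mm. A picture is of the moment at which its call begins.
- finish_job(): hands the job in; it is judged then, once.
Trained networks look in the newest picture that a camera, given by its name, has taken for a name from the list of things; names that differ only in an ending like _2 or _b are one class to them, and where a whole thing is asked for, a point or a joint stands for the part that bears it (a point fixed in the world has none). Each returns a list of dicts, best first, with "confidence" (0 to 1); they miss things now and then, are a little off and sometimes report something else, mostly with a low value. They report only what shows in the picture. A call takes as long as a camera call. They do not tell look-alikes from the thing itself.
- finder.boxes_of(camera, thing): "rect" ([centre column, centre row, width, height] in pixels, round what is visible of it).
The state is a dict: "time": time; "joint_pos": joint angles; "dq": joint speeds; "joint_efforts": joint torques, N m; "ee_pos": TCP position; "tcp_rot": TCP orientation; "contact_force": force on the tool from outside, world axes, zero at the start; "wrist_torque": the same for the moment, N m; "finger_gap": finger opening in mm; "finger_force": force on a finger pad.
Only numpy, scipy, OpenCV 4.12 (cv2) and the standard library are available. Lean on these libraries where they do the work, as an engineer would, in place of code of your own. Each camera call takes 0.05 s, during which the arm holds its last target. There are 200 camera calls.

### The job

Sort the steel leaf spring brackets standing on the table: put every bent, snapped or windowless one in the grey scrap tray, and hang every sound one by its window on a free hook of the carousel, one to a hook. Before hanging any, turn the carousel so that a free hook comes round to the front, the robot's side; leave the canister, roller arm, eject button and end cheek where they are.

Things in the scene. Friction and masses are not known exactly. Their poses are not given: they have to be found in the camera images.
- bracket_a: sound steel leaf spring bracket, an inverted T; may be absent. Origin: centre of the foot's underside, z up. Foot 46 (x) x 40 (y) x 6 mm high. On it, centred, a flat strip 5 mm thick (x), 30 mm wide (y), up to 88 mm height, with a window through it along x: 18 mm wide, from 42 to 74 mm height, rails 6 mm, top bar 14 mm high. About 80 g; can be gripped across its 30 mm width
- bracket_b: sound steel leaf spring bracket, an inverted T; may be absent. Origin: centre of the foot's underside, z up. Foot 46 (x) x 40 (y) x 6 mm high. On it, centred, a flat strip 5 mm thick (x), 30 mm wide (y), up to 88 mm height, with a window through it along x: 18 mm wide, from 42 to 74 mm height, rails 6 mm, top bar 14 mm high. About 80 g; can be gripped across its 30 mm width
- bracket_c: sound steel leaf spring bracket, an inverted T; may be absent. Origin: centre of the foot's underside, z up. Foot 46 (x) x 40 (y) x 6 mm high. On it, centred, a flat strip 5 mm thick (x), 30 mm wide (y), up to 88 mm height, with a window through it along x: 18 mm wide, from 42 to 74 mm height, rails 6 mm, top bar 14 mm high. About 80 g; can be gripped across its 30 mm width
- bracket_a_eye (a point): middle of the lower edge of bracket_a's top bar (top of its window), 74 mm above its origin: this edge bears on the hook when it hangs
- bracket_b_eye (a point): middle of the lower edge of bracket_b's top bar (top of its window), 74 mm above its origin: this edge bears on the hook when it hangs
- bracket_c_eye (a point): middle of the lower edge of bracket_c's top bar (top of its window), 74 mm above its origin: this edge bears on the hook when it hangs
- bracket_bent: bent bracket (scrap): same foot and strip, but above 41 mm height the strip, window and all, is kinked over by 43 degrees towards its own +x, reaching 76 mm height and 33 mm forward. Origin and axes as for the sound ones; the strip is straight (5 x 30 mm) from 6 to 41 mm height. About 80 g. May be absent
- bracket_snapped: snapped bracket (scrap): same foot and strip, but broken off in the window, so that above 42 mm height only two uneven stubs of the rails stand (to 58 mm at +y, 49 mm at -y) and no top bar. Origin and axes as for the sound ones. About 80 g. May be absent
- bracket_blank: blank bracket (scrap): same foot and strip, 88 mm high, but no window was punched in it, so that it cannot be hung. Origin and axes as for the sound ones. About 80 g. May be absent
- carousel_base: fixed round foot (radius 75 mm, 10 mm high) with a post, carrying the carousel; origin on the carousel's axis, on the table
- carousel (a joint): turn of the carousel about its upright axis, rad, growing anticlockwise from above (stops at +-6.28); it stays where it is left (friction 0.08 N m). At 0 hook0 points to -x, the robot's side; hook k points k x 60 degrees further anticlockwise
- turning_bar (a point): middle of the black turning bar on the carousel's axis, 227 mm above the table: 46 mm long, 14 mm wide, from 207 to 247 mm height, lying along the line of hook0 and hook3 on a hub of radius 24 mm. Grip it across its 14 mm width and twist to turn the carousel
- hook0 (a point): OCCUPIED hook (a sound bracket already hangs on it, fixed) number 0. Point: top of the rod at the seat (low point), 85 mm from the axis, 193 mm above the table. The 6 mm rod falls 10 mm from hub to seat, then rises to a tip 97 mm from the axis, top 207 mm above the table; a brass collar (radius 12 mm) sits 62 to 66 mm from the axis. A bracket passes over the tip, window facing along the rod, and is lowered on to the seat
- hook1 (a point): OCCUPIED hook (a sound bracket already hangs on it, fixed) number 1. Point: top of the rod at the seat (low point), 85 mm from the axis, 193 mm above the table. The 6 mm rod falls 10 mm from hub to seat, then rises to a tip 97 mm from the axis, top 207 mm above the table; a brass collar (radius 12 mm) sits 62 to 66 mm from the axis. A bracket passes over the tip, window facing along the rod, and is lowered on to the seat
- hook2 (a point): FREE hook number 2. Point: top of the rod at the seat (low point), 85 mm from the axis, 193 mm above the table. The 6 mm rod falls 10 mm from hub to seat, then rises to a tip 97 mm from the axis, top 207 mm above the table; a brass collar (radius 12 mm) sits 62 to 66 mm from the axis. A bracket passes over the tip, window facing along the rod, and is lowered on to the seat
- hook3 (a point): FREE hook number 3. Point: top of the rod at the seat (low point), 85 mm from the axis, 193 mm above the table. The 6 mm rod falls 10 mm from hub to seat, then rises to a tip 97 mm from the axis, top 207 mm above the table; a brass collar (radius 12 mm) sits 62 to 66 mm from the axis. A bracket passes over the tip, window facing along the rod, and is lowered on to the seat
- hook4 (a point): FREE hook number 4. Point: top of the rod at the seat (low point), 85 mm from the axis, 193 mm above the table. The 6 mm rod falls 10 mm from hub to seat, then rises to a tip 97 mm from the axis, top 207 mm above the table; a brass collar (radius 12 mm) sits 62 to 66 mm from the axis. A bracket passes over the tip, window facing along the rod, and is lowered on to the seat
- hook5 (a point): OCCUPIED hook (a sound bracket already hangs on it, fixed) number 5. Point: top of the rod at the seat (low point), 85 mm from the axis, 193 mm above the table. The 6 mm rod falls 10 mm from hub to seat, then rises to a tip 97 mm from the axis, top 207 mm above the table; a brass collar (radius 12 mm) sits 62 to 66 mm from the axis. A bracket passes over the tip, window facing along the rod, and is lowered on to the seat
- tray: fixed grey scrap tray, open on top, 180 (x) x 190 (y) x 30 mm high, walls 4 mm, floor about 4 mm; origin under its centre
- canister: bystander: tinned canister with screw lid, radius 42 mm, 95 mm high; origin under its centre
- roller_arm: bystander: chrome pressure roller arm lying flat, 90 x 20 x 16 mm; origin under its middle, long along x
- eject_button: bystander: grey plastic eject button, 24 x 16 x 16 mm; origin under its centre
- end_cheek: bystander: walnut deck end cheek lying flat, 90 (x) x 300 (y) x 18 mm; origin under its centre
Mind the look-alikes: they are no part of the job. What is shaped like the bracket_a but blue or green is not meant.

How it is judged (in metres and radians):
On the way:
1. a free hook has been turned to the front (it points within 30 degrees of straight to the robot's side, -x) before any loose bracket hangs on the carousel (x of any of hook2, hook3, hook4 in the frame of carousel_base below -0.0736 m and not ((distance between bracket_a_eye and hook2 below 0.025 m or distance between bracket_a_eye and hook3 below 0.025 m or distance between bracket_a_eye and hook4 below 0.025 m) and angle between bracket_a's own z axis and vertical below 0.3 rad and linear speed of bracket_a below 0.03 m/s) and not ((distance between bracket_b_eye and hook2 below 0.025 m or distance between bracket_b_eye and hook3 below 0.025 m or distance between bracket_b_eye and hook4 below 0.025 m) and angle between bracket_b's own z axis and vertical below 0.3 rad and linear speed of bracket_b below 0.03 m/s) and not ((distance between bracket_c_eye and hook2 below 0.025 m or distance between bracket_c_eye and hook3 below 0.025 m or distance between bracket_c_eye and hook4 below 0.025 m) and angle between bracket_c's own z axis and vertical below 0.3 rad and linear speed of bracket_c below 0.03 m/s)), for 0.2 s.
At the end, for the whole second after the job is handed in: every sound bracket present hangs at rest on a free hook, the top edge of its window within 25 mm of the hook's seat and tilted less than 0.3 rad, no two on one hook; every bent, snapped or blank bracket present lies at rest inside the tray, on its floor ((distance between bracket_a_eye and hook2 below 0.025 m or distance between bracket_a_eye and hook3 below 0.025 m or distance between bracket_a_eye and hook4 below 0.025 m) and angle between each of bracket_a, bracket_b, bracket_c's own z axis and vertical below 0.3 rad and linear speed of each of bracket_a, bracket_b, bracket_c, bracket_bent, bracket_snapped, bracket_blank below 0.03 m/s and (distance between bracket_b_eye and hook2 below 0.025 m or distance between bracket_b_eye and hook3 below 0.025 m or distance between bracket_b_eye and hook4 below 0.025 m) and (distance between bracket_c_eye and hook2 below 0.025 m or distance between bracket_c_eye and hook3 below 0.025 m or distance between bracket_c_eye and hook4 below 0.025 m) and distance between bracket_a_eye and bracket_b_eye above 0.05 m and distance between bracket_b_eye and bracket_c_eye above 0.05 m and distance between bracket_c_eye and bracket_a_eye above 0.05 m and x of bracket_bent in the frame of tray between -0.088 and 0.088 m and y of bracket_bent in the frame of tray between -0.093 and 0.093 m and height (world z) of each of bracket_bent, bracket_snapped, bracket_blank below 0.06 m and x of bracket_snapped in the frame of tray between -0.088 and 0.088 m and y of bracket_snapped in the frame of tray between -0.093 and 0.093 m and x of bracket_blank in the frame of tray between -0.088 and 0.088 m and y of bracket_blank in the frame of tray between -0.093 and 0.093 m); the robot touches nothing.
It fails at once if the canister is moved more than 30 mm (distance of canister from where it was at the start of the episode above 0.03 m).
It fails at once if the roller arm is moved more than 30 mm (distance of roller_arm from where it was at the start of the episode above 0.03 m).
It fails at once if the eject button is moved more than 30 mm (distance of eject_button from where it was at the start of the episode above 0.03 m).
It fails at once if the end cheek is moved more than 30 mm (distance of end_cheek from where it was at the start of the episode above 0.03 m).
Of bracket_a, bracket_b, bracket_c only 2 to 3 are there at a start; the rules pass over those that are not, and their reading is None.
Of bracket_bent, bracket_snapped, bracket_blank only 2 to 3 are there at a start; the rules pass over those that are not, and their reading is None.
At some moment in a run one of bracket_a, bracket_b, bracket_c, bracket_bent, bracket_snapped, bracket_blank may be knocked a few centimetres aside while the robot is not near it.
It also fails if it takes over 210 s, if anything falls off the work surface, if the arm or the gripper's body presses on something with over 40 N, if the wrist force passes 120 N, or if a joint passes its speed limit or range.

## Working session

There is one attempt and no reset: what is moved stays moved. The work goes in short steps, Python scripts to look and compute and a tool call to move; the robot and the scene stay as the last step left them, time stands still between calls to the robot, and variables do not carry over. Pictures are saved under pics/ and viewed, at most 14 in all, crops included, and the job is handed in when it is done.

Besides the shell and the picture viewer there is one more tool, called after "Emit:" by a JSON object that holds its "fn" and its "kwargs". servo_tool: Moves the arm, as the interface text tells. Its arguments: {"type":"object","properties":{"moves":{"type":"array","items":{"type":"array"}},"newtons":{"type":"number"}},"required":["moves"]}

```bash
mkdir -p pics; cat > h.py <<'E'
import numpy as np, cv2
from station import read_state, imaging, finish_job, finder, ctrl
def world(im):
    "HxWx3 world points from depth"
    d=im["depth"];h,w=d.shape;K=im["K"]
    u,v=np.meshgrid(np.arange(w),np.arange(h))
    p=np.stack([(u-K[0,2])/K[0,0]*d,-(v-K[1,2])/K[1,1]*d,-d],-1)
    T=np.linalg.inv(im["world_to_cam"])
    W=p@T[:3,:3].T+T[:3,3]; W[d==0]=np.nan
    return W
def snap(n,f=None):
    im=imaging.get_image(n)
    if f: cv2.imwrite("pics/"+f,im["pixels"])
    return im,world(im)
E
python3 - <<'E'
from h import *
np.set_printoptions(precision=1,suppress=True)
for c in ("scene","top"):
    im,W=snap(c,c+"0.png"); np.savez(c+"0.npz",p=im["pixels"],W=W)
    print(c,np.linalg.inv(im["world_to_cam"]))
    for t in ("bracket_a","bracket_bent","bracket_snapped","bracket_blank","tray","carousel_base","turning_bar","canister"):
        for b in finder.boxes_of(c,t):
            r=b["rect"];u,v=int(r[0]),int(r[1]); print(t,round(b["confidence"],2),np.array(r),W[min(v,383),min(u,511)])
s=read_state();print(s,ctrl.grip_point_offset)
E
```

```text
scene [[  -0.8   -0.6    0.3 1018. ]
 [   0.7   -0.6    0.4  503.1]
 [  -0.     0.5    0.9 1205.1]
 [   0.     0.     0.     1. ]]
bracket_a 0.69 [363.6 289.4  18.   23.8] [545.3 390.6  19.2]
bracket_a 0.56 [319.3 248.4  19.   22. ] [550.3 215.6  20.7]
bracket_a 0.51 [337.9 225.2  17.1  24.7] [448.  195.3  12.5]
bracket_a 0.5 [307.2 217.4  13.4  21.1] [502.5 114.2  19.5]
bracket_bent 0.62 [292.1 269.5  20.2  18.4] [654.4 207.2   6.8]
bracket_bent 0.52 [338.3 225.2  18.4  25.7] [450.6 200.   22.9]
bracket_snapped 0.46 [318.9 294.1  16.8  12.9] [649.2 312.7   4.3]
bracket_blank 0.59 [367.  247.7  19.8  24.7] [440.4 311.   26.3]
bracket_blank 0.5 [318.4 248.1  15.6  16.6] [549.3 211.6  12.4]
tray 0.73 [318.  246.9  19.3  25.4] [551.9 211.4  30.8]
tray 0.7 [226.9 145.8  70.9  58.9] [ 508.8 -295.7    0.8]
tray 0.34 [337.9 226.4  15.6  26.3] [450.1 197.5  11.5]
carousel_base 0.67 [261.2 196.8  52.4  78.1] [556.4 -48.    5.8]
turning_bar 0.59 [259.7 188.3  60.2  64.5] [615.   13.8 192.2]
canister 0.86 [188.4 172.9  28.   37.2] [ 706.8 -229.3   93.4]
top [[   0.     1.    -0.1  467.9]
 [  -1
[... 761 characters left out ...]
. ] [596.1  -6.8 246.8]
turning_bar 0.57 [279.9 194.1  88.1  85.8] [589.1  -1.  231.2]
canister 0.83 [372.5 159.3  39.8  36.7] [ 694.5 -240.7   93.2]
canister 0.62 [275.7 191.9  79.2  89.1] [598.6   6.9 207.8]
{'time': 0.9, 'joint_pos': array([-76. ,  12.6,  87.5,   0. ,  79.9,  -7.2]), 'dq': array([-0. , -0. , -0.1,  0.1,  0.1, -0.1]), 'joint_efforts': array([ -0. , -49.5, -38.8,   0.1,   0. ,  -0. ]), 'ee_pos': array([ 225.9, -582.8,  222.6]), 'tcp_rot': array([[ 0.9,  0.4,  0. ],
       [ 0.4, -0.9, -0. ],
       [ 0. ,  0. , -1. ]]), 'contact_force': array([-0.2,  0.7,  0.6]), 'wrist_torque': array([-0., -0.,  0.]), 'finger_force': 0.0, 'finger_gap': 86.99958098065473} 18.700000000000003
```

```bash
python3 - <<'E'
import cv2
a=cv2.imread("pics/top0.png")[130:310,90:450];cv2.imwrite("pics/topc.png",cv2.resize(a,(800,400),interpolation=cv2.INTER_CUBIC))
a=cv2.imread("pics/scene0.png")[180:330,230:420];cv2.imwrite("pics/scenec.png",cv2.resize(a,(760,600),interpolation=cv2.INTER_CUBIC))
E
```

```text
(no output)
```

View pics/topc.png

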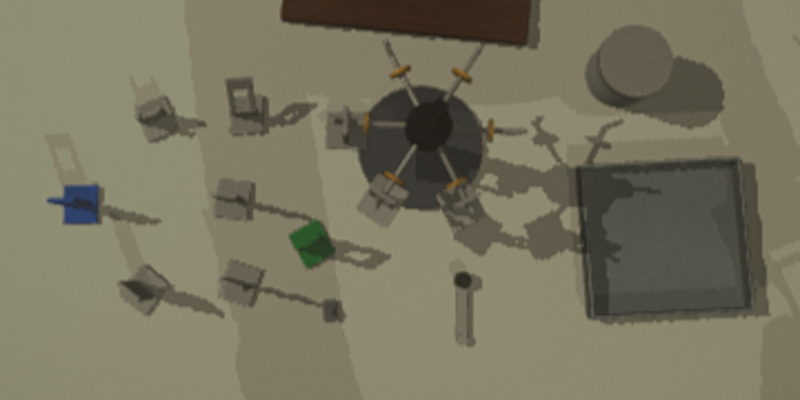

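View pics/scenec.png

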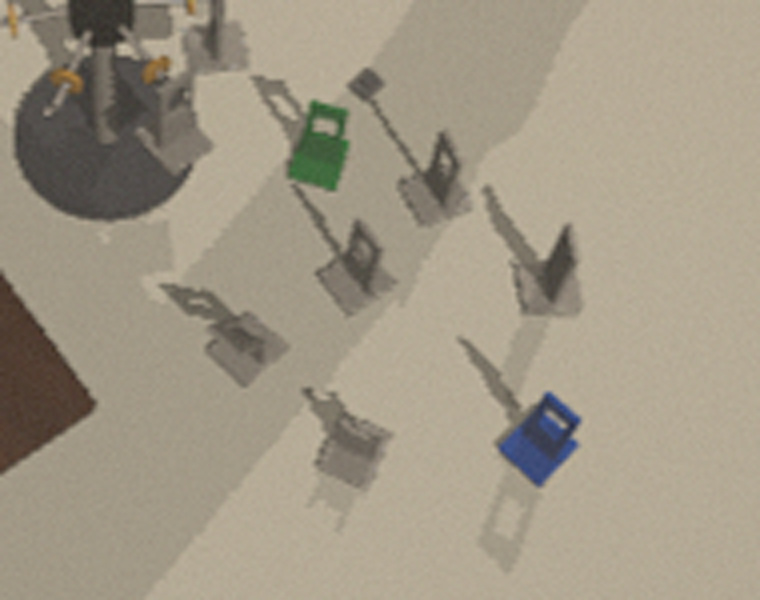

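View pics/scene0.png

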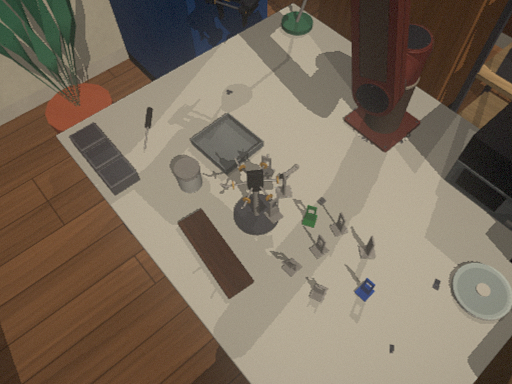

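Sound: the windowed grey ones at top (196,257) and (193,220). Blank is at (154,261), bent at (202,177) and snapped at (161,184). The blue bracket (125,221) and green bracket (231,240) are look-alikes, and I leave them alone. The crops above show the windows and colours.

Carousel: the occupied hooks point left and down, and the free ones point right (-y) and up (+x).

```bash
cat > m.py <<'E'
from h import *
from scipy.optimize import minimize
np.set_printoptions(precision=1,suppress=True)
def clouds():
    return [snap(c)[1].reshape(-1,3) for c in ("top","scene")]
def fit(P,c,lo=14,hi=90,R=45):
    "foot rect by minAreaRect and strip line, per cloud"
    q=P[np.hypot(P[:,0]-c[0],P[:,1]-c[1])<R]
    s=q[(q[:,2]>lo)&(q[:,2]<hi)]; f=q[(q[:,2]>3.5)&(q[:,2]<9)]
    out=[]
    if len(s)>3:
        m=np.median(s[:,:2],0);s=s[np.hypot(*(s[:,:2]-m).T)<25]
        (cx,cy),(w,h),a=cv2.minAreaRect(s[:,:2].astype(np.float32))
        e,v=np.linalg.eigh(np.cov(s[:,:2].T)); d=v[:,1]
        out=[len(s),"mid",np.array([cx,cy]),"mean",s[:,:2].mean(0),"dir",np.degrees(np.arctan2(d[1],d[0]))%180,"sd",np.sqrt(e),"zmax",s[:,2].max()]
    if len(f)>3:
        (cx,cy),(w,h),a=cv2.minAreaRect(f[:,:2].astype(np.float32)); out+=["foot",len(f),np.array([cx,cy,w,h,a])]
    return out
E
python3 - <<'E'
from m import *
C=[np.load(c+"0.npz")["W"].reshape(-1,3) for c in("top","scene")]
for P in C:
    t=P[(np.abs(P[:,0]-450)<40)&(np.abs(P[:,1]-30)<25)];t=t[t[:,2]<8];print("table",t[:,2].mean(),t[:,2].std())
for n,c in dict(s1=(450,197),s2=(545,215),blank=(440,310),bent=(650,203),snap=(648,310)).items():
    for P in C+[np.vstack(C)]:
        print(n,*fit(P,c,hi=40 if n in("bent","snap") else 90))
print("eject pix",np.load("top0.npz")["W"][269,239])
T=np.load("top0.npz")["W"]
for P in C:
    q=P[np.hypot(P[:,0]-590,P[:,1]-0)<120]
    b=q[(q[:,2]>240)&(q[:,2]<256)];r=cv2.minAreaRect(b[:,:2].astype(np.float32));print("bar",len(b),r,np.median(b[:,2]))
    f=q[(q[:,2]>6)&(q[:,2]<14)];print("base",f.min(0),f.max(0))
    q=q[(q[:,2]>180)&(q[:,2]<212)];
    for a in range(0,360,10):pass
P=C[0]
q=P[(np.abs(P[:,0]-505)<115)&(np.abs(P[:,1]+298)<120)&(P[:,2]>20)&(P[:,2]<40)];print("tray",cv2.minAreaRect(q[:,:2].astype(np.float32)))
q=P[(np.hypot(P[:,0]-592,P[:,1])>70)&(np.hypot(P[:,0]-592,P[:,1])<98)&(P[:,2]>185)&(P[:,2]<212)]
a=np.degrees(np.arctan2(q[:,1],q[:,0]-592))%360
h,e=np.histogram(a,36,(0,360));print(h)
E
```

```text
table -0.3107454043344909 2.582747530995551
table -2.1379441520271674 2.438484423646299
s1 46 mid [448.6 202.7] mean [448.4 200.3] dir 69.71266455498294 sd [1.8 9. ] zmax 89.65126046665864 foot 204 [446.7 196.   81.4  76.9  83.6]
s1 95 mid [450.5 204.1] mean [451.5 204.9] dir 73.0069448530947 sd [ 1.8 10. ] zmax 89.55529094385952 foot 71 [453.8 199.6  47.8  82.1  62.8]
s1 141 mid [450.1 204. ] mean [450.5 203.4] dir 70.98564223625026 sd [1.9 9.9] zmax 89.65126046665864 foot 275 [447.8 200.8  82.5  78.6  12.1]
s2 44 mid [547.4 213.5] mean [546.4 211. ] dir 84.6005611541585 sd [ 1.6 10.2] zmax 89.89926453831981 foot 195 [547.2 214.6  78.4  74.7  43.1]
s2 99 mid [549.9 214.7] mean [550.2 215. ] dir 82.60187222028247 sd [ 1.8 10. ] zmax 89.85564639568884 foot 83 [547.3 222.4  54.7  73.3  16.5]
s2 143 mid [549.1 214.4] mean [549.  213.8] dir 81.48499367065568 sd [ 2.2 10.2] zmax 89.89926453831981 foot 278 [545.8 216.1  78.4  82.9  43.1]
blank 81 mid [440.7 315.4] mean [441.2 314.2] dir 50.207753883559974 sd [1.5 9.3] zmax 89.77326832874564 foot 183 [440.9 312.2  84.3  76.3  46.4]
blank 99
[... 1050 characters left out ...]
] dir 113.00605080194671 sd [2.8 8.9] zmax 39.97971251625245 foot 299 [645.1 309.5  80.2  83.6  63.6]
eject pix [417.7  93.7   7.8]
bar 133 ((610.5869140625, -10.220857620239258), (13.808176040649414, 44.744346618652344), 56.077003479003906) 246.90347253916343
base [ 480.4 -114.6    6. ] [685.6 109.1  14. ]
bar 85 ((611.8471069335938, -9.587165832519531), (17.311233520507812, 45.37569046020508), 57.230716705322266) 244.60142749099828
base [485.  -80.4   6. ] [687.9  65.5  13.9]
tray ((504.2207946777344, -296.37255859375), (180.21432495117188, 191.44252014160156), 3.2842025756835938)
[ 8 39  4  0  0  0 14 33  6  0  0  0  0  0 10  0  0  0  0  0  4 23 18  2
  0  0  0 25 26  0  0  0 41 15  0  0]
```

```bash
cat > wp.py <<'E'
import sys
from h import *
s=read_state();R=s["tcp_rot"];p=s["ee_pos"];y0=np.degrees(np.arctan2(R[1,0],R[0,0]))
print("t",round(s["time"],1),"tcp",p.round(1),"yaw",y0.round(1),"gap",round(s["finger_gap"],1),"ff",round(s["finger_force"],1),"j",np.round(s["joint_pos"],0),"F",np.round(s["contact_force"],1))
for a in sys.argv[1:]:
    *t,yaw=map(float,a.split(","))
    print(a,"->",(R.T@(np.array(t)-p)/10).round(2),"turn",round(-((yaw-y0+180)%360-180),1))
E
python3 wp.py 611,-10,300,146 611,-10,211,146
```

```text
t 0.9 tcp [ 225.9 -582.8  222.6] yaw 21.2 gap 87.0 ff 0.0 j [-76.  13.  87.   0.  80.  -7.] F [-0.2  0.7  0.6]
611,-10,300,146 -> [ 56.61 -39.48  -7.74] turn -124.8
611,-10,211,146 -> [ 56.61 -39.49   1.16] turn -124.8
```

Emit:
{"fn": "servo_tool", "kwargs": {"moves": [[6, [0, 0, -8], 0], [6, [0, 0, -8], 0], [5, [56.6, -39.5, -7.7], -124.8], [5, [56.6, -39.5, -7.7], -124.8], [5, [56.6, -39.5, -7.7], -124.8], [5, [56.6, -39.5, -7.7], -124.8], [5, [56.6, -39.5, -7.7], -124.8], [5, [56.6, -39.5, -7.7], -124.8], [5, [56.6, -39.5, -7.7], -124.8], [5, [56.6, -39.5, -7.7], -124.8], [5, [56.6, -39.5, -7.7], -124.8], [5, [56.6, -39.5, -7.7], -124.8], [5, [56.6, -39.5, -7.7], -124.8], [5, [56.6, -39.5, -7.7], -124.8], [5, [56.6, -39.5, -7.7], -124.8], [5, [56.6, -39.5, -7.7], -124.8], [5, [56.6, -39.5, -7.7], -124.8], [5, [56.6, -39.5, -7.7], -124.8], [5, [56.6, -39.5, -7.7], -124.8], [5, [56.6, -39.5, -7.7], -124.8]], "newtons": 30}}

```text
time: 2.57
ee_pos: [612.6, -5.2, 299.0]
tcp_rot: [[-0.835, 0.55, 0.0], [0.55, 0.835, 0.002], [0.001, 0.002, -1.0]]
contact_force: [0.2, 0.0, -0.5]
finger_gap: 49.7
finger_force: 0.0
```

```bash
python3 wp.py 611,-10,300,146 611,-10,211,146
```

```text
t 2.6 tcp [612.6  -5.2 299. ] yaw 146.6 gap 49.7 ff 0.0 j [ -8.   9.  84.   0.  87. -65.] F [ 0.2  0.  -0.5]
611,-10,300,146 -> [-0.13 -0.49 -0.1 ] turn 0.6
611,-10,211,146 -> [-0.14 -0.51  8.8 ] turn 0.6
```

Emit:
{"fn": "servo_tool", "kwargs": {"moves": [[5, [0, 0, 0], 0], [5, [0, 0, 0], 0], [5, [0, 0, 0], 0], [5, [0, 0, 3], 0], [5, [0, 0, 6], 0], [5, [0, 0, 6], 0]]}}

```text
time: 3.07
ee_pos: [607.2, -10.6, 233.2]
tcp_rot: [[-0.827, 0.562, -0.01], [0.562, 0.827, 0.001], [0.009, -0.004, -1.0]]
contact_force: [-0.8, 0.5, -0.9]
finger_gap: 49.8
finger_force: 0.0
```

```bash
python3 wp.py 611,-10,211,146
```

```text
t 3.1 tcp [607.2 -10.6 233.2] yaw 145.8 gap 49.8 ff 0.0 j [ -8.  10.  89.  -0.  81. -64.] F [-0.8  0.5 -0.9]
611,-10,211,146 -> [-0.3   0.27  2.21] turn -0.2
```

Emit:
{"fn": "servo_tool", "kwargs": {"moves": [[5, [0, 0, 2], 0], [5, [0, 0, 2.8], 0], [5, [0, 0, 2.8], 0], [5, [0, 0, 2.8], 0], [1, [0, 0, 2.8], 0], [1, [0, 0, 2.8], 0], [1, [0, 0, 2.8], 0], [1, [0, 0, 2.8], 0], [1, [0, 0, 2.8], 0], [1, [0, 0, 2.8], 0], [1, [0, 0, 2.8], 0], [1, [0, 0, 2.8], 0]]}}

```text
time: 4.07
ee_pos: [610.5, -10.5, 211.7]
tcp_rot: [[-0.829, 0.56, -0.001], [0.56, 0.829, -0.001], [0.0, -0.001, -1.0]]
contact_force: [-2.9, -3.1, 2.2]
finger_gap: 13.5
finger_force: 29.9
```

```bash
python3 wp.py 611,-10,211,146
```

```text
t 4.1 tcp [610.5 -10.5 211.7] yaw 146.0 gap 13.5 ff 29.9 j [ -8.  11.  90.  -0.  79. -64.] F [-2.9 -3.1  2.2]
611,-10,211,146 -> [-0.01  0.07  0.07] turn -0.0
```

Emit:
{"fn": "servo_tool", "kwargs": {"moves": [[1, [0, 0, 0], 5], [1, [0, 0, 0], 10], [1, [0, 0, 0], 15], [1, [0, 0, 0], 20], [1, [0, 0, 0], 25], [1, [0, 0, 0], 30], [1, [0, 0, 0], 35], [1, [0, 0, 0], 40], [1, [0, 0, 0], 45], [1, [0, 0, 0], 50], [1, [0, 0, 0], 55], [1, [0, 0, 0], 60], [1, [0, 0, 0], 65], [1, [0, 0, 0], 70], [1, [0, 0, 0], 75], [1, [0, 0, 0], 80], [1, [0, 0, 0], 84], [1, [0, 0, 0], 86], [1, [0, 0, 0], 86], [1, [0, 0, 0], 86]]}}

```text
time: 5.73
ee_pos: [608.4, -10.9, 211.7]
tcp_rot: [[0.501, 0.866, -0.006], [0.866, -0.501, -0.002], [-0.004, -0.004, -1.0]]
contact_force: [-11.8, -4.2, 6.9]
finger_gap: 13.9
finger_force: 30.0
```

Emit:
{"fn": "servo_tool", "kwargs": {"moves": [[1, [0, 0, 0], 0], [1, [0, 0, 0], 0], [4, [0, 0, 0], 0], [4, [0, 0, 0], 0], [4, [0, 0, 0], 0], [4, [0, 0, 0], 0], [4, [0, 0, -4], 0], [4, [0, 0, -8], 0], [4, [0, 0, -12], 0], [4, [0, 0, -12], 0], [4, [0, 0, -12], 0]]}}

```text
time: 6.65
ee_pos: [612.7, -9.9, 335.7]
tcp_rot: [[0.5, 0.866, 0.008], [0.866, -0.5, -0.001], [0.003, 0.007, -1.0]]
contact_force: [-0.8, 0.2, -0.3]
finger_gap: 39.5
finger_force: 0.0
```

```bash
python3 wp.py 450,204,300,162 450,204,60,162
```

```text
t 6.7 tcp [612.7  -9.9 335.7] yaw 60.0 gap 39.5 ff 0.0 j [-8.  8. 81.  0. 91. 22.] F [-0.8  0.2 -0.3]
450,204,300,162 -> [ 10.38 -24.81   3.43] turn -102.0
450,204,60,162 -> [ 10.3  -24.98  27.43] turn -102.0
```

Emit:
{"fn": "servo_tool", "kwargs": {"moves": [[5, [10.4, -24.8, 3.4], -102], [5, [10.4, -24.8, 3.4], -102], [5, [10.4, -24.8, 3.4], -102], [5, [10.4, -24.8, 3.4], -102], [5, [10.4, -24.8, 3.4], -102], [5, [10.4, -24.8, 3.4], -102], [5, [10.4, -24.8, 3.4], -102], [5, [10.4, -24.8, 3.4], -102], [5, [10.4, -24.8, 3.4], -102], [5, [10.4, -24.8, 3.4], -102], [5, [10.4, -24.8, 3.4], -102], [5, [10.4, -24.8, 3.4], -102], [5, [10.4, -24.8, 3.4], -102], [5, [10.4, -24.8, 3.4], -102], [5, [10.4, -24.8, 3.4], -102], [5, [10.4, -24.8, 3.4], -102], [5, [10.4, -24.8, 3.4], -102], [5, [10.4, -24.8, 3.4], -102]]}}

```text
time: 8.15
ee_pos: [447.8, 204.2, 296.7]
tcp_rot: [[-0.951, 0.31, -0.001], [0.31, 0.951, -0.0], [0.001, -0.001, -1.0]]
contact_force: [0.9, -0.4, 0.7]
finger_gap: 49.7
finger_force: 0.0
```

```bash
cat > look.py <<'E'
from m import *
import sys
im,T=snap("top",sys.argv[1]+".png"); C=[T.reshape(-1,3),snap("scene",sys.argv[1]+"s.png")[1].reshape(-1,3)]
for P in C:
    q=P[np.hypot(P[:,0]-611,P[:,1]+10)<120]
    b=q[(q[:,2]>238)&(q[:,2]<256)]
    if len(b)>10: print("bar",len(b),cv2.minAreaRect(b[:,:2].astype(np.float32)))
    r=np.hypot(q[:,0]-611,q[:,1]+10); q=q[(r>72)&(r<100)&(q[:,2]>180)&(q[:,2]<212)]
    print(np.histogram(np.degrees(np.arctan2(q[:,1]+10,q[:,0]-611))%360,36,(0,360))[0])
for a in sys.argv[2:]:
    n,x,y=a.split(",")
    for P in C: print(n,*fit(P,(float(x),float(y)),hi=40 if n in("bent","snap") else 90))
E
python3 look.py l1 s1,450,204 s2,549,214; python3 wp.py 450,203.5,200,161.5
```

```text
bar 143 ((610.7940063476562, -9.82345962524414), (45.197505950927734, 14.770782470703125), 60.57722854614258)
[43  0  0  0  0 33 35  1  0  0  0 27 32  2  0  0  0 18 13  0  0  0  0 19
 15  0  0  0  0 16 14  0  0  0  1 34]
bar 75 ((611.665283203125, -10.477752685546875), (49.35485076904297, 13.473108291625977), 60.10297775268555)
[34  2  0  0  0 35 27  0  0  0  7 23 17  0  0  0  0 13  8  0  0  0  0  7
 11  0  0  0  0  5 16  0  0  0  0 20]
s1 foot 9 [483.9 200.3  49.4  17.2  80.9]
s1 95 mid [449.9 203.1] mean [451.3 204.7] dir 72.67520628174509 sd [ 1.6 10. ] zmax 88.45498343219924 foot 76 [455.3 201.9  53.5  58.8  70.3]
s2 42 mid [547.5 213.4] mean [546.4 211.5] dir 85.347626891355 sd [ 1.5 10.5] zmax 89.58091570419651 foot 199 [549.7 215.   80.   79.8  67. ]
s2 98 mid [548.9 214.5] mean [549.8 214.6] dir 83.0664695088841 sd [1.8 9.8] zmax 89.90960725956779 foot 90 [551.4 219.1  62.4  62.3  36.7]
t 8.2 tcp [448.  204.2 297.1] yaw 161.9 gap 50.2 ff 0.0 j [ 15.  -8. 101.   0.  87. -57.] F [0.2 0.9 0. ]
450,203.5,200,161.5 -> [-0.22 -0.    9.71] turn 0.4
```

Emit:
{"fn": "servo_tool", "kwargs": {"moves": [[5, [-0.2, 0, 4], 0], [5, [-0.2, 0, 8], 0], [5, [-0.2, 0, 12], 0], [5, [-0.2, 0, 16], 0], [5, [-0.2, 0, 19], 0], [5, [-0.2, 0, 22], 0], [5, [-0.2, 0, 23.6], 0], [5, [-0.2, 0, 23.6], 0], [5, [-0.2, 0, 23.6], 0], [5, [-0.2, 0, 23.6], 0], [2, [-0.2, 0, 23.6], 0], [2, [-0.2, 0, 23.6], 0], [2, [-0.2, 0, 23.6], 0], [2, [-0.2, 0, 23.6], 0], [2, [-0.2, 0, 23.6], 0], [2, [-0.2, 0, 23.6], 0], [2, [-0.2, 0, 23.6], 0]]}}

```text
time: 9.67
ee_pos: [450.7, 203.7, 62.3]
tcp_rot: [[-0.951, 0.309, 0.001], [0.309, 0.951, 0.0], [-0.001, 0.001, -1.0]]
contact_force: [-0.3, -1.5, 6.2]
finger_gap: 29.3
finger_force: 30.0
```

```bash
python3 wp.py
```

```text
t 9.7 tcp [450.7 203.7  62.3] yaw 162.0 gap 29.3 ff 30.0 j [ 15.   5. 114.  -0.  60. -57.] F [-0.3 -1.5  6.2]
```

Emit:
{"fn": "servo_tool", "kwargs": {"moves": [[2, [0, 0, -3], 0], [2, [0, 0, -6], 0], [2, [0, 0, -10], 0], [2, [0, 0, -14.2], 0], [2, [0, 0, -14.2], 0], [2, [0, 0, -14.2], 0], [2, [0, 0, -14.2], 0]]}}

```text
time: 10.25
ee_pos: [449.5, 203.5, 202.7]
tcp_rot: [[-0.951, 0.309, -0.001], [0.309, 0.951, -0.0], [0.001, -0.001, -1.0]]
contact_force: [-0.6, 0.5, -1.1]
finger_gap: 29.6
finger_force: 30.0
```

```bash
python3 wp.py 456,-10,202,180
```

```text
t 10.2 tcp [449.5 203.5 202.7] yaw 162.0 gap 29.6 ff 30.0 j [ 15.  -5. 108.   0.  77. -57.] F [-0.6  0.5 -1.1]
456,-10,202,180 -> [ -7.22 -20.1    0.07] turn -18.0
```

Emit:
{"fn": "servo_tool", "kwargs": {"moves": [[2, [-2.4, -6.7, 0], -6], [2, [-4.2, -11.7, 0], -12], [2, [-6, -16.8, 0], -18], [2, [-7.2, -20.1, 0], -18], [2, [-7.2, -20.1, 0], -18], [2, [-7.2, -20.1, 0], -18], [2, [-7.2, -20.1, 0], -18], [2, [-7.2, -20.1, 0], -18], [2, [-7.2, -20.1, 0], -18]]}}

```text
time: 11.0
ee_pos: [455.3, -8.9, 201.9]
tcp_rot: [[-1.0, 0.0, -0.003], [0.0, 1.0, 0.001], [0.003, 0.001, -1.0]]
contact_force: [0.1, -0.1, -0.7]
finger_gap: 29.9
finger_force: 30.0
```

```bash
python3 wp.py 526,-10.2,203,180; python3 - <<'E'
from m import *
for c in("top","scene"):
    im,W=snap(c); p=W.reshape(-1,3)
    q=p[(np.abs(p[:,0]-456)<30)&(np.abs(p[:,1]+10)<30)&(p[:,2]>135)&(p[:,2]<160)]
    print(len(q),q.min(0) if len(q) else "",q.max(0) if len(q) else "")
    q=p[(p[:,0]>500)&(p[:,0]<540)&(np.abs(p[:,1]+10)<15)&(p[:,2]>180)&(p[:,2]<215)]
    print("rod",len(q),q.mean(0),q.min(0),q.max(0))
E
```

```text
t 11.0 tcp [455.3  -8.9 201.9] yaw 180.0 gap 29.9 ff 30.0 j [ -11.  -10.  113.    0.   77. -101.] F [ 0.1 -0.1 -0.7]
526,-10.2,203,180 -> [-7.07 -0.13 -0.14] turn -0.0
0  
rod 23 [531.4  -9.4 194.3] [522.9 -11.7 188.9] [539.   -7.  200.3]
140 [431.8 -30.1 135.6] [477.9  12.4 159.2]
rod 22 [525.1  -9.2 195.6] [512.9 -12.8 187.3] [538.7  -5.8 205.7]
```

Emit:
{"fn": "servo_tool", "kwargs": {"moves": [[2, [-2, 0, -0.1], 0], [2, [-3.5, 0, -0.1], 0], [2, [-4.5, 0, -0.1], 0], [2, [-5.5, 0, -0.1], 0], [2, [-6.3, 0, -0.1], 0], [2, [-7, 0, -0.1], 0], [2, [-7, 0, -0.1], 0], [2, [-7, 0, -0.1], 0], [2, [-7, 0, 0.7], 0], [2, [-7, 0, 1.4], 0], [2, [-7, 0, 1.9], 0], [2, [-7, 0, 1.9], 0], [2, [-7, 0, 1.9], 0]]}}

```text
time: 12.18
ee_pos: [527.3, -10.0, 184.6]
tcp_rot: [[-1.0, 0.001, 0.003], [0.001, 1.0, -0.0], [-0.003, -0.0, -1.0]]
contact_force: [5.4, 0.9, -1.1]
finger_gap: 29.4
finger_force: 30.0
```

```bash
python3 wp.py 526,-9.5,182,180
```

```text
t 12.2 tcp [527.3 -10.  184.6] yaw 180.0 gap 29.4 ff 30.0 j [ -10.    1.  104.    0.   75. -100.] F [ 5.4  0.9 -1.1]
526,-9.5,182,180 -> [0.13 0.05 0.26] turn -0.0
```

Lower the rest, open slightly, and retreat straight up.

Emit:
{"fn": "servo_tool", "kwargs": {"moves": [[2, [0, 0, 0.2], 0], [2, [0, 0, 0.2], 0], [2, [0, 0, 0.2], 0], [3.5, [0, 0, 0.2], 0], [4.5, [0, 0, 0.2], 0], [5, [0, 0, 0.2], 0], [5, [0, 0, 0.2], 0], [5, [0, 0, -2], 0], [5, [0, 0, -5], 0], [5, [0, 0, -8], 0], [5, [0, 0, -11], 0], [5, [0, 0, -11], 0], [5, [0, 0, -11], 0]]}}

```text
time: 13.27
ee_pos: [527.2, -10.0, 296.5]
tcp_rot: [[-1.0, 0.0, 0.004], [0.0, 1.0, -0.001], [-0.004, -0.001, -1.0]]
contact_force: [-0.4, 0.4, 0.5]
finger_gap: 50.1
finger_force: 0.0
```

```bash
python3 wp.py 549,213.5,296,-6
```

```text
t 13.3 tcp [527.2 -10.  296.5] yaw 180.0 gap 50.1 ff 0.0 j [ -10.   -3.   97.   -0.   87. -100.] F [-0.4  0.4  0.5]
549,213.5,296,-6 -> [-2.18 22.35  0.04] turn -174.0
```

Emit:
{"fn": "servo_tool", "kwargs": {"moves": [[5, [-1, 11, 0], 95], [5, [-1, 11, 0], 95], [5, [-1, 11, 0], 95], [5, [-1, 11, 0], 95], [5, [-1, 11, 0], 95], [5, [-1, 11, 0], 95], [5, [-1, 11, 0], 95], [5, [-1, 11, 0], 95], [5, [-1, 11, 0], 95], [5, [-1, 11, 0], 95], [5, [-1, 11, 0], 95], [5, [-1, 11, 0], 95], [5, [-1, 11, 0], 95], [5, [-1, 11, 0], 95]]}}

```text
time: 14.43
ee_pos: [535.2, 100.1, 292.0]
tcp_rot: [[0.094, 0.996, -0.004], [0.996, -0.094, -0.0], [-0.001, -0.004, -1.0]]
contact_force: [-0.3, -0.4, -0.1]
finger_gap: 49.8
finger_force: 0.0
```

```bash
python3 wp.py 549,213.5,296,-6
```

```text
t 14.4 tcp [535.2 100.1 292. ] yaw 84.6 gap 49.8 ff 0.0 j [ 2. -0. 94. -0. 87.  8.] F [-0.3 -0.4 -0.1]
549,213.5,296,-6 -> [11.42  0.31 -0.41] turn 90.6
```

Emit:
{"fn": "servo_tool", "kwargs": {"moves": [[5, [11.4, 0.3, -0.4], 90.6], [5, [11.4, 0.3, -0.4], 90.6], [5, [11.4, 0.3, -0.4], 90.6], [5, [11.4, 0.3, -0.4], 90.6], [5, [11.4, 0.3, -0.4], 90.6], [5, [11.4, 0.3, -0.4], 90.6], [5, [11.4, 0.3, -0.4], 90.6], [5, [11.4, 0.3, -0.4], 90.6], [5, [11.4, 0.3, -0.4], 90.6], [5, [11.4, 0.3, -0.4], 90.6], [5, [11.4, 0.3, -0.4], 90.6], [5, [11.4, 0.3, -0.4], 90.6], [5, [11.4, 0.3, -0.4], 90.6], [5, [11.4, 0.3, -0.4], 90.6], [5, [11.4, 0.3, -0.4], 90.6]]}}

```text
time: 15.68
ee_pos: [548.5, 213.3, 296.6]
tcp_rot: [[0.996, -0.095, -0.003], [-0.095, -0.996, -0.001], [-0.003, 0.001, -1.0]]
contact_force: [-0.5, -0.5, -0.2]
finger_gap: 50.0
finger_force: 0.0
```

```bash
python3 look.py l2 s2,549,214 hung,526,-10 blank,442,316 bent,650,200 snap,645,308; python3 wp.py 548.5,213.5,61,-6; python3 - <<'E'
import cv2
a=cv2.imread("pics/l2s.png")[130:330,200:420];cv2.imwrite("pics/l2c.png",cv2.resize(a,(660,600),interpolation=cv2.INTER_CUBIC))
E
```

```text
bar 143 ((610.9119262695312, -9.986642837524414), (45.28644943237305, 14.388612747192383), 59.33351135253906)
[42  0  0  0  0 33 36  0  0  0  0 27 31  2  0  0  0 33 28  0  0  0  0 17
 17  0  0  0  0 17 16  0  0  0  1 34]
bar 74 ((612.5445556640625, -8.887018203735352), (45.26871109008789, 13.822067260742188), 60.19709014892578)
[29  6  0  0  0 36 27  0  0  0  8 25 15  0  0  0  7 29 24  4  0  0  0  5
 13  0  0  0  0  2 19  0  0  0  0 18]
s2 foot 15 [538.2 200.   55.7   9.2   6.6]
s2 98 mid [548.5 214.8] mean [549.8 214.6] dir 83.35625720288115 sd [1.8 9.9] zmax 89.71163914035742 foot 90 [543.7 206.7  56.3  56.3  84.7]
hung 4 mid [558.7   3.2] mean [559.2   5.2] dir 107.72270244024422 sd [ 2.4 17.9] zmax 15.849096153292749 foot 70 [529.7 -12.3  80.3  81.7  15.4]
hung 3 mid [558.  -19.1] mean [559.2 -17.9] dir 38.013345853859335 sd [ 0.4 10. ] zmax 15.528524729348646 foot 65 [552.7 -12.6  28.7  75.9   1.9]
blank 87 mid [440.5 315.4] mean [440.9 314.1] dir 50.997836624041206 sd [1.6 9.5] zmax 89.94841118893282 foot 162 [439.5 316.1  84.1  72.5  46.3]
blank 101 mid [442.1 316.7] mean [444.1 317.1] dir 54.41520348610037 sd [1.7 9.7] zmax 88.2647727143626 foot 83 [442.9 327.1  66.4  63.6  66.1]
bent 24 mid [650.  198.9] mean [648.2 198.1] dir 92.8684272311215 sd [1.6 8.8] zmax 39.966080139687165 foot 130 [661.2 195.7  77.5  61.   73.1]
bent 23 mid [651.1 201. ] mean [652.5 199.8] dir 95.52289552882262 sd [1.9 9.1] zmax 39.68311613224273 foot 83 [646.4 198.   74.6  73.3  78. ]
snap
snap 34 mid [646.9 309.1] mean [647.7 309.8] dir 113.60885797786045 sd [1.1 8.7] zmax 38.96554555242142 foot 89 [652.4 311.6  64.8  45.5  34.6]
t 15.8 tcp [548.9 213.3 297.4] yaw -5.4 gap 49.7 ff 0.0 j [ 14.   6.  87.   0.  87. 109.] F [-0.5  0.4  0.1]
548.5,213.5,61,-6 -> [ 1.000e-02 -3.000e-02  2.364e+01] turn 0.6
```

View pics/l2c.png

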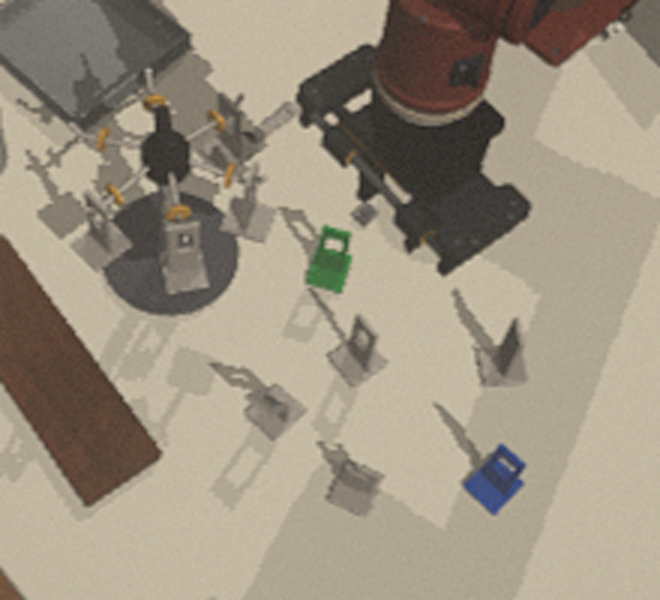

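The first bracket hangs on the front hook, at crop (240,115). The rest are where they were, with s2 at crop (360,345).

Emit:
{"fn": "servo_tool", "kwargs": {"moves": [[5, [0, 0, 4], 1], [5, [0, 0, 8], 1], [5, [0, 0, 12], 1], [5, [0, 0, 16], 1], [5, [0, 0, 19], 1], [5, [0, 0, 22], 1], [5, [0, 0, 23.5], 1], [5, [0, 0, 23.5], 1], [5, [0, 0, 23.5], 1], [5, [0, 0, 23.5], 1], [2, [0, 0, 23.5], 1], [2, [0, 0, 23.5], 1], [2, [0, 0, 23.5], 1], [2, [0, 0, 23.5], 1], [2, [0, 0, 23.5], 1], [2, [0, 0, 23.5], 1], [2, [0, 0, 23.5], 1]]}}

```text
time: 17.2
ee_pos: [549.9, 213.7, 64.4]
tcp_rot: [[0.993, -0.115, 0.001], [-0.115, -0.993, 0.0], [0.001, -0.0, -1.0]]
contact_force: [-1.0, 0.7, 4.6]
finger_gap: 29.3
finger_force: 30.0
```

Emit:
{"fn": "servo_tool", "kwargs": {"moves": [[2, [0, 0, -3], 0], [2, [0, 0, -6], 0], [2, [0, 0, -10], 0], [2, [0, 0, -14], 0], [2, [0, 0, -18], 0], [2, [0, 0, -22], 0], [2, [0, 0, -24], 0], [2, [0, 0, -24], 0], [2, [0, 0, -24], 0]]}}

```text
time: 17.95
ee_pos: [549.8, 213.6, 304.6]
tcp_rot: [[0.993, -0.115, 0.002], [-0.115, -0.993, 0.001], [0.002, -0.001, -1.0]]
contact_force: [-0.6, 0.7, -1.2]
finger_gap: 29.7
finger_force: 30.0
```

```bash
python3 wp.py 440,60,300,30 536,-140,300,60 536,-140,202,60
```

```text
t 17.9 tcp [549.8 213.6 304.6] yaw -6.6 gap 29.7 ff 30.0 j [ 14.   5.  87.   0.  88. 110.] F [-0.6  0.7 -1.2]
440,60,300,30 -> [-9.14 16.52  0.42] turn -36.6
536,-140,300,60 -> [ 2.7  35.28  0.43] turn -66.6
536,-140,202,60 -> [ 2.68 35.29 10.23] turn -66.6
```

Emit:
{"fn": "servo_tool", "kwargs": {"moves": [[2, [-9.1, 16.5, 0.4], -36], [2, [-9.1, 16.5, 0.4], -36], [2, [-9.1, 16.5, 0.4], -36], [2, [-9.1, 16.5, 0.4], -36], [2, [-9.1, 16.5, 0.4], -36], [2, [-9.1, 16.5, 0.4], -36], [2, [2.7, 35.3, 0.4], -66.6], [2, [2.7, 35.3, 0.4], -66.6], [2, [2.7, 35.3, 0.4], -66.6], [2, [2.7, 35.3, 0.4], -66.6], [2, [2.7, 35.3, 0.4], -66.6], [2, [2.7, 35.3, 0.4], -66.6], [2, [2.7, 35.3, 0.4], -66.6], [2, [2.7, 35.3, 4], -66.6], [2, [2.7, 35.3, 7], -66.6], [2, [2.7, 35.3, 10], -66.6], [2, [2.7, 35.3, 10], -66.6], [2, [2.7, 35.3, 10], -66.6], [2, [2.7, 35.3, 10], -66.6], [2, [2.7, 35.3, 10], -66.6]]}}

```text
time: 19.62
ee_pos: [536.8, -140.4, 205.8]
tcp_rot: [[0.5, 0.866, 0.003], [0.866, -0.5, -0.001], [0.001, 0.003, -1.0]]
contact_force: [0.4, -0.2, -0.1]
finger_gap: 29.6
finger_force: 30.0
```

```bash
python3 wp.py 568.7,-83.6,205,60; python3 - <<'E'
from m import *
for c in("top","scene"):
    im,W=snap(c); p=W.reshape(-1,3)
    q=p[(np.abs(p[:,0]-536)<40)&(np.abs(p[:,1]+140)<40)&(p[:,2]>136)&(p[:,2]<160)]
    if len(q)>5: print(len(q),cv2.minAreaRect(q[:,:2].astype(np.float32)))
    d=p[:,:2]-[611.2,-10.1]; u=np.array([-.5,-.866]);r=d@u;t=d@[.866,-.5]
    q=(r>75)&(r<98)&(abs(t)<15)&(p[:,2]>180)&(p[:,2]<212)
    print("rod",q.sum(),t[q].mean() if q.any() else "")
E
```

```text
t 19.6 tcp [ 536.8 -140.4  205.8] yaw 60.0 gap 29.6 ff 30.0 j [-23.   4.  99.   0.  77.   7.] F [ 0.4 -0.2 -0.1]
568.7,-83.6,205,60 -> [ 6.51 -0.08  0.08] turn -0.0
rod 28 -0.3582911880209531
118 ((539.1333618164062, -142.109375), (45.55509948730469, 40.56828308105469), 61.11624526977539)
rod 18 0.7841953606947099
```

Emit:
{"fn": "servo_tool", "kwargs": {"moves": [[2, [1.5, -0.2, 0], 0], [2, [3, -0.2, 0], 0], [2, [4, -0.2, 0], 0], [2, [5, -0.2, 0], 0], [2, [5.8, -0.2, 0], 0], [2, [6.5, -0.2, 0], 0], [2, [6.5, -0.2, 0], 0], [2, [6.5, -0.2, 0], 0], [2, [6.5, -0.2, 0.7], 0], [2, [6.5, -0.2, 1.4], 0], [2, [6.5, -0.2, 2.1], 0], [2, [6.5, -0.2, 2.1], 0], [2, [6.5, -0.2, 2.1], 0], [2, [6.5, -0.2, 2.1], 0]]}}

```text
time: 20.88
ee_pos: [569.7, -80.1, 184.6]
tcp_rot: [[0.5, 0.866, 0.009], [0.866, -0.5, 0.005], [0.009, 0.005, -1.0]]
contact_force: [9.1, 13.5, 5.9]
finger_gap: 29.5
finger_force: 30.0
```

```bash
python3 wp.py 568.7,-83.6,184,60
```

```text
t 20.9 tcp [569.7 -80.1 184.6] yaw 60.0 gap 29.5 ff 30.0 j [-16.   7.  98.   0.  75.  14.] F [ 9.1 13.5  5.9]
568.7,-83.6,184,60 -> [-0.36  0.09  0.06] turn -0.0
```

Emit:
{"fn": "servo_tool", "kwargs": {"moves": [[2, [0.3, 0, 0], 0], [2, [0.3, 0, 0], 0], [3, [0.3, 0, 0], 0], [4, [0.3, 0, 0], 0], [5, [0.3, 0, 0], 0], [5, [0.3, 0, 0], 0], [5, [0.3, 0, 0], 0], [5, [0.3, 0, -2], 0], [5, [0.3, 0, -5], 0], [5, [0.3, 0, -8], 0], [5, [0.3, 0, -11], 0], [5, [0.3, 0, -11], 0], [5, [0.3, 0, -11], 0]]}}

```text
time: 21.97
ee_pos: [568.8, -81.1, 294.9]
tcp_rot: [[0.501, 0.866, 0.004], [0.866, -0.501, -0.001], [0.001, 0.004, -1.0]]
contact_force: [0.1, 0.2, -0.7]
finger_gap: 50.0
finger_force: 0.0
```

```bash
python3 wp.py 440,40,290,100 442,316,290,142
```

```text
t 22.0 tcp [568.8 -81.1 294.9] yaw 60.0 gap 50.0 ff 0.0 j [-16.   3.  90.  -0.  86.  14.] F [ 0.1  0.2 -0.7]
440,40,290,100 -> [  4.03 -17.21   0.42] turn -40.0
442,316,290,142 -> [ 28.03 -30.86   0.38] turn -82.0
```

Emit:
{"fn": "servo_tool", "kwargs": {"moves": [[5, [4, -17.2, 0.4], -40], [5, [4, -17.2, 0.4], -40], [5, [4, -17.2, 0.4], -40], [5, [4, -17.2, 0.4], -40], [5, [4, -17.2, 0.4], -40], [5, [28, -30.9, 0.4], -82.5], [5, [28, -30.9, 0.4], -82.5], [5, [28, -30.9, 0.4], -82.5], [5, [28, -30.9, 0.4], -82.5], [5, [28, -30.9, 0.4], -82.5], [5, [28, -30.9, 0.4], -82.5], [5, [28, -30.9, 0.4], -82.5], [5, [28, -30.9, 0.4], -82.5], [5, [28, -30.9, 0.4], -82.5], [5, [28, -30.9, 0.4], -82.5], [5, [28, -30.9, 0.4], -82.5], [5, [28, -30.9, 0.4], -82.5]]}}

```text
time: 23.38
ee_pos: [440.4, 315.3, 288.2]
tcp_rot: [[-0.792, 0.611, -0.0], [0.611, 0.792, -0.0], [-0.0, -0.001, -1.0]]
contact_force: [0.3, 0.4, 0.6]
finger_gap: 49.8
finger_force: 0.0
```

```bash
python3 look.py l3 blank,442,316 bent,650,200 snap,645,308; python3 wp.py 441.7,316,61,142.7; python3 - <<'E'
import cv2
a=cv2.imread("pics/l3.png")[130:310,90:450];b=cv2.imread("pics/l3s.png")[120:320,200:400]
cv2.imwrite("pics/l3c.png",cv2.hconcat([cv2.resize(a[:,:],(500,250)),cv2.resize(b,(250,250))]))
cv2.imwrite("pics/l3d.png",cv2.resize(b,(600,600),interpolation=cv2.INTER_CUBIC))
E
```

```text
bar 143 ((610.894287109375, -9.98948860168457), (45.19253921508789, 14.433128356933594), 59.674034118652344)
[45  0  0  0  1 29 35  2  0  0  0 28 30  2  0  0  0 30 28  1  0  0  0 34
 26  2  0  0  0 17 16  0  0  0  0 32]
bar 74 ((612.2200927734375, -9.604089736938477), (49.60905456542969, 13.558446884155273), 60.7927360534668)
[32  5  0  0  0 34 27  0  0  0  6 26 16  1  0  0  4 33 24  3  0  0  0 26
 27  7  0  0  0  4 18  0  0  0  0 17]
blank 87 mid [440.7 315.8] mean [440.9 314. ] dir 50.097348098783165 sd [1.6 9.5] zmax 89.93177500175352 foot 157 [445.9 315.   74.1  71.   23. ]
blank 96 mid [442.1 316.3] mean [444.2 317.2] dir 55.257177590209075 sd [1.5 9.7] zmax 89.15176498628398 foot 74 [448.1 309.7  70.7  64.9  69.7]
bent 24 mid [649.8 198.8] mean [648.3 197. ] dir 94.92894143533316 sd [1.8 8.7] zmax 39.9263911537214 foot 163 [656.2 197.3  81.7  70.5  83.1]
bent 25 mid [651.5 201.4] mean [652.1 200.2] dir 91.90131895675103 sd [1.7 9.4] zmax 39.601913895225834 foot 83 [650.2 203.1  73.6  54.1  79.7]
snap 28 mid [644.6 307.7] mean [643.5 305.9] dir 115.04073138328516 sd [1.3 8.5] zmax 39.61489847467351 foot 196 [645.  304.4  72.9  88.8  88.3]
snap 38 mid [645.9 308.6] mean [647.3 309.4] dir 117.37967548779883 sd [1.5 8.5] zmax 38.8832177513716 foot 106 [648.6 306.   78.9  53.1   8.2]
t 23.5 tcp [440.6 315.6 288.7] yaw 142.4 gap 50.1 ff 0.0 j [ 27.  -1.  95.  -0.  86. -25.] F [ 1.2 -0.4 -0.2]
441.7,316,61,142.7 -> [-0.05  0.1  22.77] turn -0.3
```

View pics/l3d.png

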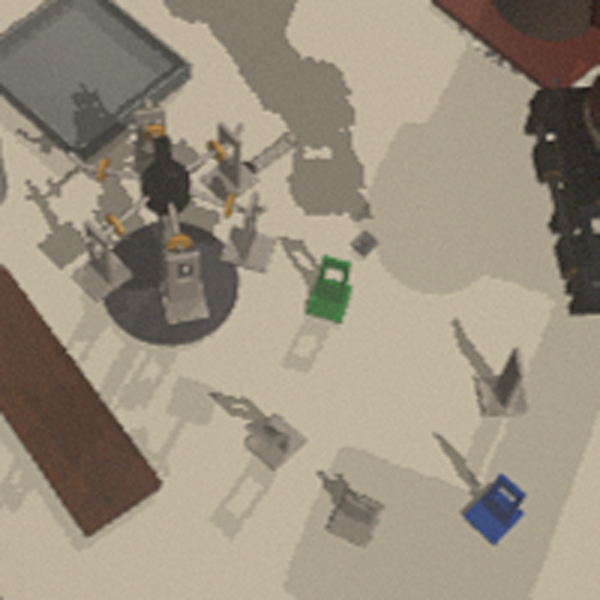

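Both sound brackets hang on their hooks, and the depth clusters at 180° and 240° agree. The blank at crop (510,375) is solid, so I take it now.

Emit:
{"fn": "servo_tool", "kwargs": {"moves": [[5, [0, 0.1, 4], 0], [5, [0, 0.1, 8], 0], [5, [0, 0.1, 12], 0], [5, [0, 0.1, 16], 0], [5, [0, 0.1, 19], 0], [5, [0, 0.1, 21.5], 0], [5, [0, 0.1, 22.8], 0], [5, [0, 0.1, 22.8], 0], [5, [0, 0.1, 22.8], 0], [2, [0, 0.1, 22.8], 0], [2, [0, 0.1, 22.8], 0], [2, [0, 0.1, 22.8], 0], [2, [0, 0.1, 22.8], 0], [2, [0, 0.1, 22.8], 0], [2, [0, 0.1, 22.8], 0], [2, [0, 0.1, 22.8], 0]]}}

```text
time: 24.82
ee_pos: [441.6, 317.8, 61.6]
tcp_rot: [[-0.793, 0.609, 0.002], [0.609, 0.793, 0.001], [-0.001, 0.002, -1.0]]
contact_force: [0.3, 0.2, 6.3]
finger_gap: 29.2
finger_force: 30.0
```

Emit:
{"fn": "servo_tool", "kwargs": {"moves": [[2, [0, 0, -4], 0], [2, [0, 0, -8], 0], [2, [0, 0, -12], 0], [2, [0, 0, -15], 0], [2, [0, 0, -15], 0], [2, [0, 0, -15], 0], [2, [0, 0, -15], 0]]}}

```text
time: 25.4
ee_pos: [440.2, 317.1, 209.5]
tcp_rot: [[-0.793, 0.609, -0.001], [0.609, 0.793, -0.001], [0.001, -0.001, -1.0]]
contact_force: [-1.0, -0.1, -1.4]
finger_gap: 29.5
finger_force: 30.0
```

```bash
python3 wp.py 400,100,220,120 400,-100,220,100 504,-355,220,90
```

```text
t 25.4 tcp [440.2 317.1 209.5] yaw 142.5 gap 29.5 ff 30.0 j [ 27.   2. 101.   0.  78. -25.] F [-1.  -0.1 -1.4]
400,100,220,120 -> [-10.03 -19.67  -1.03] turn 22.5
400,-100,220,100 -> [-22.2  -35.54  -1.02] turn 42.5
504,-355,220,90 -> [-45.98 -49.44  -1.02] turn 52.5
```

Emit:
{"fn": "servo_tool", "kwargs": {"moves": [[2, [-10, -19.7, -1], 22], [2, [-10, -19.7, -1], 22], [2, [-10, -19.7, -1], 22], [2, [-10, -19.7, -1], 22], [2, [-10, -19.7, -1], 22], [2, [-10, -19.7, -1], 22], [2, [-22.2, -35.5, -1], 42], [2, [-22.2, -35.5, -1], 42], [2, [-22.2, -35.5, -1], 42], [2, [-22.2, -35.5, -1], 42], [2, [-22.2, -35.5, -1], 42], [2, [-46, -49.4, -1], 52.5], [2, [-46, -49.4, -1], 52.5], [2, [-46, -49.4, -1], 52.5], [2, [-46, -49.4, -1], 52.5], [2, [-46, -49.4, -1], 52.5], [2, [-46, -49.4, -1], 52.5], [2, [-46, -49.4, -1], 52.5], [2, [-46, -49.4, -1], 52.5], [2, [-46, -49.4, -1], 52.5]]}}

```text
time: 27.07
ee_pos: [503.7, -354.5, 216.8]
tcp_rot: [[0.002, 1.0, -0.004], [1.0, -0.002, 0.004], [0.004, -0.004, -1.0]]
contact_force: [0.0, -0.2, -1.3]
finger_gap: 29.4
finger_force: 30.0
```

```bash
python3 wp.py 504,-355,68,90
```

```text
t 27.1 tcp [ 503.7 -354.5  216.8] yaw 89.9 gap 29.4 ff 30.0 j [-42.  12.  89.   0.  80. -42.] F [ 0.  -0.2 -1.3]
504,-355,68,90 -> [-0.11  0.1  14.88] turn -0.1
```

Emit:
{"fn": "servo_tool", "kwargs": {"moves": [[2, [0, 0, 4], 0], [2, [0, 0, 8], 0], [2, [0, 0, 11], 0], [2, [0, 0, 13.5], 0], [2, [0, 0, 14.8], 0], [2, [0, 0, 15], 0], [2, [0, 0, 15], 0], [2, [0, 0, 15], 0], [4, [0, 0, 15], 0], [4, [0, 0, 15], 0], [5, [0, 0, 15], 0], [5, [0, 0, 15], 0], [5, [0, 0, 12], 0], [5, [0, 0, 8], 0], [5, [0, 0, 4], 0], [5, [0, 0, 0], 0], [5, [0, 0, -3], 0], [5, [0, 0, -7], 0], [5, [0, 0, -7], 0], [5, [0, 0, -7], 0]]}}

```text
time: 28.73
ee_pos: [506.3, -355.8, 294.9]
tcp_rot: [[0.0, 1.0, 0.006], [1.0, -0.0, -0.005], [-0.005, 0.006, -1.0]]
contact_force: [0.7, 0.8, 0.3]
finger_gap: 49.8
finger_force: 0.0
```

```bash
python3 wp.py 400,-100,250,115 420,100,250,150 645,308.5,250,-155
```

```text
t 28.7 tcp [ 506.3 -355.8  294.9] yaw 90.0 gap 49.8 ff 0.0 j [-42.   9.  84.   0.  87. -42.] F [0.7 0.8 0.3]
400,-100,250,115 -> [ 25.6  -10.66   4.3 ] turn -25.0
420,100,250,150 -> [45.6  -8.67  4.21] turn -60.0
645,308.5,250,-155 -> [66.46 13.83  4.23] turn -115.0
```

```bash
python3 wp.py 400,-100,250,60 430,100,250,30 650.5,200,220,3.5
```

```text
t 28.7 tcp [ 506.3 -355.8  294.9] yaw 90.0 gap 49.8 ff 0.0 j [-42.   9.  84.   0.  87. -42.] F [0.7 0.8 0.3]
400,-100,250,60 -> [ 25.6  -10.66   4.3 ] turn 30.0
430,100,250,30 -> [45.6  -7.67  4.22] turn 60.0
650.5,200,220,3.5 -> [55.62 14.36  7.29] turn 86.5
```

Emit:
{"fn": "servo_tool", "kwargs": {"moves": [[5, [25.6, -10.7, 3], 30], [5, [25.6, -10.7, 3], 30], [5, [25.6, -10.7, 3], 30], [5, [25.6, -10.7, 3], 30], [5, [25.6, -10.7, 3], 30], [5, [25.6, -10.7, 3], 30], [5, [25.6, -10.7, 3], 30], [5, [45.6, -7.7, 3], 60], [5, [45.6, -7.7, 3], 60], [5, [45.6, -7.7, 3], 60], [5, [45.6, -7.7, 3], 60], [5, [45.6, -7.7, 3], 60], [5, [55.6, 14.4, 4], 86.5], [5, [55.6, 14.4, 4], 86.5], [5, [55.6, 14.4, 4], 86.5], [5, [55.6, 14.4, 7], 86.5], [5, [55.6, 14.4, 7], 86.5], [5, [55.6, 14.4, 7], 86.5], [5, [55.6, 14.4, 7], 86.5], [5, [55.6, 14.4, 7], 86.5]]}}

```text
time: 30.4
ee_pos: [649.1, 202.7, 214.9]
tcp_rot: [[0.998, 0.062, -0.007], [0.062, -0.998, -0.001], [-0.007, 0.0, -1.0]]
contact_force: [-1.2, 0.7, -0.3]
finger_gap: 50.1
finger_force: 0.0
```

```bash
python3 look.py l4 bent,650,200 snap,645,308; python3 wp.py 650.5,200,15,3.5
```

```text
bar 145 ((610.7792358398438, -9.790475845336914), (45.37053298950195, 14.890735626220703), 59.91991424560547)
[44  0  0  0  0 30 33  3  0  0  0 25 33  2  0  0  0 30 28  1  0  0  1 31
 27  2  0  0  0 17 16  0  0  0  0 34]
bar 73 ((612.071044921875, -9.49355697631836), (46.460208892822266, 13.64218521118164), 59.90776443481445)
[31  3  0  0  0 30  2  0  0  0  0  0  3  1  0  0  3  8  0  0  0  0  0 28
 29  5  0  0  0  4 18  0  0  0  0 19]
bent foot 39 [635.8 196.9  49.8  83.1   9.4]
bent 21 mid [651.7 201.3] mean [652.4 200.6] dir 94.59461353255631 sd [1.2 9.1] zmax 39.40510841093169 foot 88 [652.2 201.7  60.2  56.4  54.8]
snap 30 mid [644.3 307.9] mean [642.7 307.7] dir 114.29576532738999 sd [1.2 8.8] zmax 39.83560141411681 foot 125 [632.3 304.4  75.5  64.4  77.6]
snap 33 mid [647.2 309.2] mean [647.5 309.4] dir 115.04712181420496 sd [1.  8.6] zmax 39.59303539086841 foot 103 [646.7 307.5  80.1  54.8  81.1]
t 30.5 tcp [647.8 201.2 218.1] yaw 3.5 gap 49.8 ff 0.0 j [11. 20. 79. -0. 81. 97.] F [-1.5  0.5  0.7]
650.5,200,15,3.5 -> [ 0.35  0.12 20.31] turn 0.0
```

Emit:
{"fn": "servo_tool", "kwargs": {"moves": [[5, [0.1, 0, 4], 0], [5, [0.1, 0, 8], 0], [5, [0.1, 0, 12], 0], [5, [0.1, 0, 15], 0], [5, [0.1, 0, 17.5], 0], [5, [0.1, 0, 19.3], 0], [5, [0.1, 0, 20.4], 0], [5, [0.1, 0, 20.4], 0], [5, [0.1, 0, 20.4], 0], [2, [0.1, 0, 20.4], 0], [2, [0.1, 0, 20.4], 0], [2, [0.1, 0, 20.4], 0], [2, [0.1, 0, 20.4], 0], [2, [0.1, 0, 20.4], 0], [2, [0.1, 0, 20.4], 0], [2, [0.1, 0, 20.4], 0]]}}

```text
time: 31.83
ee_pos: [650.9, 201.5, 17.9]
tcp_rot: [[0.998, 0.061, 0.002], [0.061, -0.998, 0.0], [0.002, -0.0, -1.0]]
contact_force: [-1.0, -1.0, 5.6]
finger_gap: 29.6
finger_force: 30.0
```

Emit:
{"fn": "servo_tool", "kwargs": {"moves": [[2, [0, 0, -4], 0], [2, [0, 0, -8], 0], [2, [0, 0, -12], 0], [2, [0, 0, -16], 0], [2, [0, 0, -18], 0], [2, [0, 0, -18], 0], [2, [0, 0, -18], 0]]}}

```text
time: 32.42
ee_pos: [650.9, 201.8, 198.4]
tcp_rot: [[0.998, 0.061, 0.003], [0.061, -0.998, 0.001], [0.003, -0.001, -1.0]]
contact_force: [-1.3, -0.7, -1.5]
finger_gap: 29.4
finger_force: 30.0
```

```bash
python3 wp.py 430,100,200,30 400,-100,200,60 504,-294,200,90
```

```text
t 32.4 tcp [650.9 201.8 198.4] yaw 3.5 gap 29.4 ff 30.0 j [11. 21. 80.  0. 79. 97.] F [-1.3 -0.7 -1.5]
430,100,200,30 -> [-22.67   8.81  -0.24] turn -26.5
400,-100,200,60 -> [-26.89  28.59  -0.27] turn -56.5
504,-294,200,90 -> [-17.69  48.59  -0.25] turn -86.5
```

```bash
python3 wp.py 430,100,200,30 400,-100,200,60 542,-285,200,90
```

```text
t 32.4 tcp [650.9 201.8 198.4] yaw 3.5 gap 29.4 ff 30.0 j [11. 21. 80.  0. 79. 97.] F [-1.3 -0.7 -1.5]
430,100,200,30 -> [-22.67   8.81  -0.24] turn -26.5
400,-100,200,60 -> [-26.89  28.59  -0.27] turn -56.5
542,-285,200,90 -> [-13.84  47.92  -0.23] turn -86.5
```

Emit:
{"fn": "servo_tool", "kwargs": {"moves": [[2, [-22.7, 8.8, 0], -26.5], [2, [-22.7, 8.8, 0], -26.5], [2, [-22.7, 8.8, 0], -26.5], [2, [-22.7, 8.8, 0], -26.5], [2, [-22.7, 8.8, 0], -26.5], [2, [-22.7, 8.8, 0], -26.5], [2, [-22.7, 8.8, 0], -26.5], [2, [-26.9, 28.6, 0], -56.5], [2, [-26.9, 28.6, 0], -56.5], [2, [-26.9, 28.6, 0], -56.5], [2, [-26.9, 28.6, 0], -56.5], [2, [-26.9, 28.6, 0], -56.5], [2, [-26.9, 28.6, 0], -56.5]]}}

```text
time: 33.5
ee_pos: [397.4, -101.5, 194.4]
tcp_rot: [[0.496, 0.869, -0.003], [0.869, -0.496, 0.001], [-0.0, -0.003, -1.0]]
contact_force: [1.1, -0.4, -1.2]
finger_gap: 29.8
finger_force: 30.0
```

```bash
python3 wp.py 450,-250,200,90 542,-285,200,90
```

```text
t 33.5 tcp [ 397.4 -101.5  194.4] yaw 60.3 gap 29.8 ff 30.0 j [-25. -17. 119.  -0.  78.   4.] F [ 1.1 -0.4 -1.2]
450,-250,200,90 -> [-10.29  11.93  -0.59] turn -29.7
542,-285,200,90 -> [-8.77 21.65 -0.63] turn -29.7
```

Emit:
{"fn": "servo_tool", "kwargs": {"moves": [[2, [-10.3, 11.9, 0], -29.7], [2, [-10.3, 11.9, 0], -29.7], [2, [-10.3, 11.9, 0], -29.7], [2, [-10.3, 11.9, 0], -29.7], [2, [-8.8, 21.6, 0], -29.7], [2, [-8.8, 21.6, 0], -29.7], [2, [-8.8, 21.6, 0], -29.7], [2, [-8.8, 21.6, 0], -29.7], [2, [-8.8, 21.6, 0], -29.7], [2, [-8.8, 21.6, 0], -29.7]]}}

```text
time: 34.33
ee_pos: [540.6, -283.6, 194.4]
tcp_rot: [[0.005, 1.0, -0.003], [1.0, -0.005, 0.002], [0.002, -0.003, -1.0]]
contact_force: [0.5, 1.5, -1.0]
finger_gap: 29.3
finger_force: 30.0
```

```bash
python3 wp.py 542,-285,23.5,90
```

```text
t 34.3 tcp [ 540.6 -283.6  194.4] yaw 89.7 gap 29.3 ff 30.0 j [-35.  12.  91.  -0.  77. -35.] F [ 0.5  1.5 -1. ]
542,-285,23.5,90 -> [-0.18  0.2  17.09] turn -0.3
```

Emit:
{"fn": "servo_tool", "kwargs": {"moves": [[2, [0, 0, 4], 0], [2, [0, 0, 8], 0], [2, [0, 0, 12], 0], [2, [0, 0, 14.5], 0], [2, [0, 0, 16.2], 0], [2, [0, 0, 17.2], 0], [2, [0, 0, 17.4], 0], [2, [0, 0, 17.4], 0], [4, [0, 0, 17.4], 0], [4, [0, 0, 17.4], 0], [4, [0, 0, 17.4], 0], [4, [0, 0, 14], 0], [4, [0, 0, 10], 0], [4, [0, 0, 6], 0], [4, [0, 0, 2], 0], [5, [0, 0, -2], 0], [5, [0, 0, -6], 0], [5, [0, 0, -6], 0], [5, [0, 0, -6], 0]]}}

```text
time: 35.92
ee_pos: [543.8, -285.8, 261.5]
tcp_rot: [[0.005, 1.0, 0.007], [1.0, -0.005, -0.005], [-0.005, 0.007, -1.0]]
contact_force: [-0.1, -0.1, -1.4]
finger_gap: 48.9
finger_force: 0.0
```

```bash
python3 wp.py 400,-100,250,60 430,100,250,40 645.5,308.5,220,24.5
```

```text
t 35.9 tcp [ 543.8 -285.8  261.5] yaw 89.7 gap 48.9 ff 0.0 j [-35.   9.  87.   0.  83. -35.] F [-0.1 -0.1 -1.4]
400,-100,250,60 -> [ 18.51 -14.49   0.96] turn 29.7
430,100,250,40 -> [ 38.52 -11.59   0.88] turn 49.7
645.5,308.5,220,24.5 -> [59.5   9.82  3.93] turn 65.2
```

Emit:
{"fn": "servo_tool", "kwargs": {"moves": [[5, [18.5, -14.5, 0.4], 29.7], [5, [18.5, -14.5, 0.4], 29.7], [5, [18.5, -14.5, 0.4], 29.7], [5, [18.5, -14.5, 0.4], 29.7], [5, [18.5, -14.5, 0.4], 29.7], [5, [18.5, -14.5, 0.4], 29.7], [5, [38.5, -11.6, 0.4], 49.7], [5, [38.5, -11.6, 0.4], 49.7], [5, [38.5, -11.6, 0.4], 49.7], [5, [38.5, -11.6, 0.4], 49.7], [5, [38.5, -11.6, 0.4], 49.7], [5, [59.5, 9.8, 0.4], 65.2], [5, [59.5, 9.8, 0.4], 65.2], [5, [59.5, 9.8, 0.4], 65.2], [5, [59.5, 9.8, 0.4], 65.2], [5, [59.5, 9.8, 0.4], 65.2], [5, [59.5, 9.8, 0.4], 65.2], [5, [59.5, 9.8, 3.8], 65.2], [5, [59.5, 9.8, 3.8], 65.2], [5, [59.5, 9.8, 3.8], 65.2]]}}

```text
time: 37.58
ee_pos: [642.0, 312.3, 208.3]
tcp_rot: [[0.909, 0.417, -0.011], [0.416, -0.909, -0.003], [-0.011, -0.002, -1.0]]
contact_force: [-1.2, -0.8, -2.6]
finger_gap: 49.8
finger_force: 0.0
```

```bash
python3 look.py l5 snap,645,308; python3 wp.py 645.5,308.5,15,24.8; python3 - <<'E'
import cv2
a=cv2.imread("pics/l5.png")[130:310,90:450];cv2.imwrite("pics/l5c.png",cv2.resize(a,(800,400),interpolation=cv2.INTER_CUBIC))
E
```

```text
bar 146 ((610.865234375, -9.84756088256836), (45.25701904296875, 14.41551685333252), 60.42299270629883)
[42  1  0  0  0 31 34  2  0  0  0 27 31  2  0  0  0 31 27  1  0  0  2 31
 27  2  0  0  0 16 16  0  0  0  0 33]
bar 75 ((611.8809814453125, -9.958181381225586), (48.69472885131836, 13.916216850280762), 60.87256622314453)
[30  6  0  0  0 33 25  0  0  0  6 27 14  1  0  0  2 32 24  5  0  0  0 28
 28  5  0  0  0  3 19  0  0  0  0 18]
snap 30 mid [644.6 308. ] mean [643.5 306.3] dir 116.49595563079436 sd [1.4 9.5] zmax 39.79471270574891 foot 163 [641.5 301.5  73.8  72.9  14.3]
snap 35 mid [647.3 309.3] mean [647.8 309.5] dir 113.1179577236209 sd [1.1 8.8] zmax 39.43028574419509 foot 93 [650.4 308.1  59.7  72.    7.9]
t 37.7 tcp [641.5 309.8 213.6] yaw 24.5 gap 50.1 ff 0.0 j [19. 25. 73. -0. 83. 85.] F [ 0.  -0.4  1.3]
645.5,308.5,15,24.8 -> [ 0.46  0.29 19.86] turn -0.3
```

View pics/l5c.png

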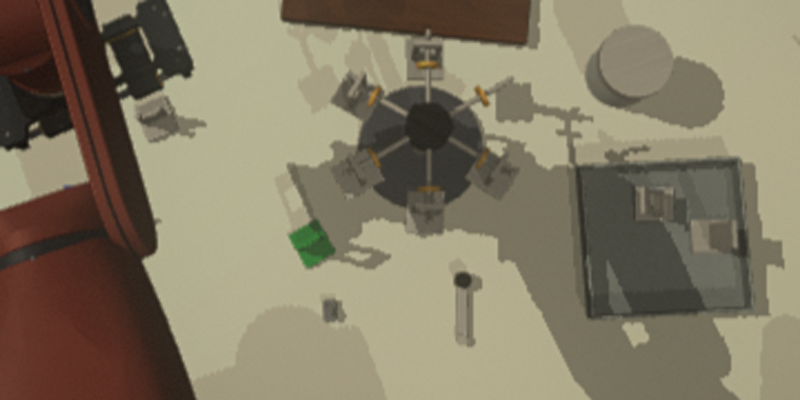

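Bent (crop 655,200) and blank (713,235) stand in the tray. Both sound brackets hang, at (427,210) and (493,175). The snapped one is next.

Emit:
{"fn": "servo_tool", "kwargs": {"moves": [[5, [0, 0, 4], 0], [5, [0, 0, 8], 0], [5, [0, 0, 12], 0], [5, [0, 0, 15], 0], [5, [0, 0, 17.5], 0], [5, [0, 0, 19.5], 0], [5, [0, 0, 20.4], 0], [5, [0, 0, 20.4], 0], [5, [0, 0, 20.4], 0]]}}

```text
time: 38.43
ee_pos: [643.6, 309.5, 16.1]
tcp_rot: [[0.91, 0.414, 0.001], [0.414, -0.91, 0.0], [0.001, 0.0, -1.0]]
contact_force: [-0.9, 0.2, -0.3]
finger_gap: 50.3
finger_force: 0.0
```

```bash
python3 wp.py 645.5,308.5,15,24.8
```

```text
t 38.4 tcp [643.6 309.5  16.1] yaw 24.5 gap 50.3 ff 0.0 j [19. 36. 80. -0. 64. 85.] F [-0.9  0.2 -0.3]
645.5,308.5,15,24.8 -> [0.13 0.16 0.11] turn -0.3
```

Emit:
{"fn": "servo_tool", "kwargs": {"moves": [[2, [0.1, 0.1, 0], 0], [2, [0.1, 0.1, 0], 0], [2, [0.1, 0.1, 0], 0], [2, [0.1, 0.1, 0], 0], [2, [0.1, 0.1, 0], 0], [2, [0.1, 0.1, 0], 0], [2, [0.1, 0.1, 0], 0], [2, [0.1, 0.1, -4], 0], [2, [0.1, 0.1, -8], 0], [2, [0.1, 0.1, -12], 0], [2, [0.1, 0.1, -16], 0], [2, [0.1, 0.1, -18], 0], [2, [0.1, 0.1, -18], 0], [2, [0.1, 0.1, -18], 0], [2, [0.1, 0.1, -18], 0]]}}

```text
time: 39.68
ee_pos: [643.5, 309.1, 192.6]
tcp_rot: [[0.91, 0.415, -0.003], [0.415, -0.91, -0.001], [-0.003, -0.0, -1.0]]
contact_force: [0.4, -0.3, -1.9]
finger_gap: 29.6
finger_force: 30.0
```

```bash
python3 wp.py 430,100,200,45 400,-100,200,70 
```

```text
t 39.7 tcp [643.5 309.1 192.6] yaw 24.5 gap 29.6 ff 30.0 j [19. 26. 74.  0. 80. 85.] F [ 0.4 -0.3 -1.9]
430,100,200,45 -> [-28.1   10.17  -0.66] turn -20.5
400,-100,200,70 -> [-39.12  27.13  -0.64] turn -45.5
```

Emit:
{"fn": "servo_tool", "kwargs": {"moves": [[2, [-28.1, 10.2, -0.7], -20.5], [2, [-28.1, 10.2, -0.7], -20.5], [2, [-28.1, 10.2, -0.7], -20.5], [2, [-28.1, 10.2, -0.7], -20.5], [2, [-28.1, 10.2, -0.7], -20.5], [2, [-28.1, 10.2, -0.7], -20.5], [2, [-28.1, 10.2, -0.7], -20.5], [2, [-28.1, 10.2, -0.7], -20.5], [2, [-39.1, 27.1, -0.7], -45.5], [2, [-39.1, 27.1, -0.7], -45.5], [2, [-39.1, 27.1, -0.7], -45.5], [2, [-39.1, 27.1, -0.7], -45.5], [2, [-39.1, 27.1, -0.7], -45.5], [2, [-39.1, 27.1, -0.7], -45.5], [2, [-39.1, 27.1, -0.7], -45.5]]}}

```text
time: 40.93
ee_pos: [399.3, -102.6, 199.5]
tcp_rot: [[0.346, 0.938, -0.004], [0.938, -0.346, -0.0], [-0.001, -0.004, -1.0]]
contact_force: [-0.5, -0.4, -0.3]
finger_gap: 29.5
finger_force: 30.0
```

```bash
python3 wp.py 465,-240,200,90
```

```text
t 40.9 tcp [ 399.3 -102.6  199.5] yaw 69.7 gap 29.5 ff 30.0 j [-25. -17. 119.  -0.  78.  -5.] F [-0.5 -0.4 -0.3]
465,-240,200,90 -> [-10.61  10.93  -0.08] turn -20.3
```

Emit:
{"fn": "servo_tool", "kwargs": {"moves": [[2, [-10.6, 10.9, 0], -20.3], [2, [-10.6, 10.9, 0], -20.3], [2, [-10.6, 10.9, 0], -20.3], [2, [-10.6, 10.9, 0], -20.3], [2, [-10.6, 10.9, 0], -20.3], [2, [-10.6, 10.9, 0], -20.3], [2, [-10.6, 10.9, 0], -20.3]]}}

```text
time: 41.52
ee_pos: [466.3, -234.6, 199.5]
tcp_rot: [[-0.005, 1.0, -0.003], [1.0, 0.005, 0.003], [0.003, -0.003, -1.0]]
contact_force: [0.3, 0.1, -0.3]
finger_gap: 29.2
finger_force: 30.0
```

```bash
python3 wp.py 465,-240,20,90
```

```text
t 41.5 tcp [ 466.3 -234.6  199.5] yaw 90.3 gap 29.2 ff 30.0 j [-35.  -0. 104.   0.  77. -36.] F [ 0.3  0.1 -0.3]
465,-240,20,90 -> [-0.59 -0.08 17.95] turn 0.3
```

Emit:
{"fn": "servo_tool", "kwargs": {"moves": [[2, [-0.3, 0, 4], 0], [2, [-0.3, 0, 8], 0], [2, [-0.3, 0, 12], 0], [2, [-0.3, 0, 15], 0], [2, [-0.3, 0, 17], 0], [2, [-0.3, 0, 18], 0], [2, [-0.3, 0, 18], 0], [2, [-0.3, 0, 18], 0], [4, [-0.3, 0, 18], 0], [4, [-0.3, 0, 18], 0], [4, [-0.3, 0, 18], 0], [4, [-0.3, 0, 14], 0], [4, [-0.3, 0, 10], 0], [4, [-0.3, 0, 6], 0], [4, [-0.3, 0, 2], 0], [4, [-0.3, 0, -2], 0], [4, [-0.3, 0, -6], 0], [4, [-0.3, 0, -6], 0]]}}

```text
time: 43.02
ee_pos: [470.9, -241.7, 272.3]
tcp_rot: [[-0.005, 1.0, 0.013], [1.0, 0.005, -0.009], [-0.01, 0.013, -1.0]]
contact_force: [0.8, 0.4, 0.9]
finger_gap: 39.7
finger_force: 0.0
```

```bash
python3 wp.py 260,-500,260,60
```

```text
t 43.0 tcp [ 470.9 -241.7  272.3] yaw 90.3 gap 39.7 ff 0.0 j [-36.  -3.  99.   0.  83. -36.] F [0.8 0.4 0.9]
260,-500,260,60 -> [-25.71 -21.24   1.19] turn 30.3
```

Clear the view and check.

Emit:
{"fn": "servo_tool", "kwargs": {"moves": [[5, [-25.7, -21.2, -1], 0], [5, [-25.7, -21.2, -1], 0], [5, [-25.7, -21.2, -1], 0], [5, [-25.7, -21.2, -1], 0], [5, [-25.7, -21.2, -1], 0], [5, [-25.7, -21.2, -1], 0], [5, [-25.7, -21.2, -1], 0], [5, [-25.7, -21.2, -1], 0], [5, [-25.7, -21.2, -1], 0], [5, [-25.7, -21.2, -1], 0], [5, [-25.7, -21.2, -1], 0], [5, [-25.7, -21.2, -1], 0]]}}

```text
time: 44.02
ee_pos: [257.3, -496.4, 271.5]
tcp_rot: [[-0.006, 1.0, 0.0], [1.0, 0.006, 0.0], [0.0, 0.0, -1.0]]
contact_force: [-0.0, 0.7, -0.0]
finger_gap: 50.3
finger_force: 0.0
```

```bash
python3 look.py l6; python3 wp.py; python3 - <<'E'
import cv2,numpy as np
a=cv2.imread("pics/l6.png")[130:310,90:450];b=cv2.imread("pics/l6s.png")[100:300,160:400]
cv2.imwrite("pics/l6c.png",np.vstack([cv2.resize(a,(600,300),interpolation=cv2.INTER_CUBIC),cv2.resize(b,(600,300)[:1]+(300,),interpolation=cv2.INTER_CUBIC)]))
E
```

```text
bar 143 ((610.812255859375, -9.894392013549805), (45.32333755493164, 14.285224914550781), 59.401878356933594)
[43  1  0  0  0 29 36  2  0  0  0 28 31  2  0  0  0 31 27  1  0  0  1 34
 26  2  0  0  0 17 16  0  0  0  0 32]
bar 76 ((612.4961547851562, -9.148805618286133), (46.657493591308594, 13.38183879852295), 60.493465423583984)
[33  3  0  0  0 36 28  0  0  0  7 24 17  0  0  0  5 31 21  4  0  0  0 28
 28  6  0  0  0  6 15  0  0  0  1 17]
t 44.1 tcp [ 257.6 -496.3  271.6] yaw 90.4 gap 50.0 ff 0.0 j [-71.   2.  94.   0.  84. -71.] F [-0.3  0.1 -0.6]
```

View pics/l6c.png

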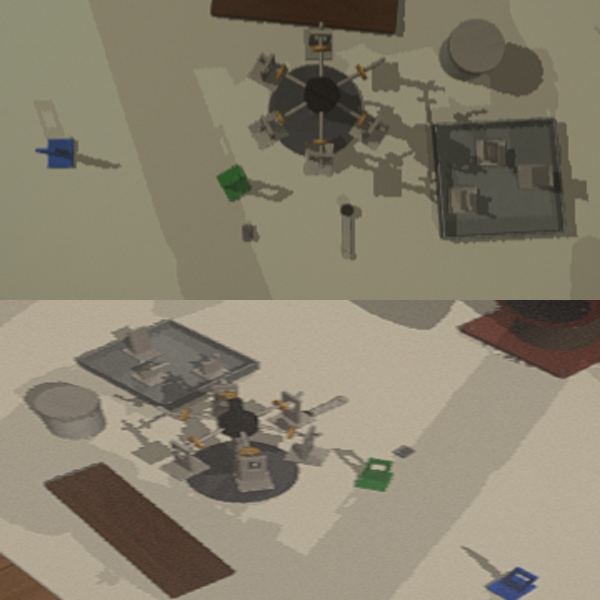

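All three scrap brackets stand in the tray, at (490,150), (465,200) and (540,177). Both sound ones hang, at (320,158) and (372,130), and no grey bracket is left on the table.

```bash
python3 -c "
from h import *
print(finish_job())"
```

```text
the job is handed in; nothing more can be done
None
```

The job is handed in; no verdict came back, but the last pictures show both sound brackets hanging on hooks 2 and 3, the bent, snapped and blank ones standing in the tray, and the bystanders and look-alikes in place.

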